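Slide a setting block under a low bridge gauge

TASK

Check the steel setting block in the bridge gauge: with the fingertips, push it along the bench top to the open end of the gauge and lengthwise under the yellow bar until it is fully home against the gauge's end stop. Only push it, gently - never lift, carry, squeeze or tip it - then take the hand away, and leave the other things on the bench where they are.

Things in the scene. Friction and masses are not known exactly. Their poses are not given: they have to be found in the camera images.
- block: plain grey steel setting block with six holes in its top face, loose, about 0.4 to 0.8 kg, sliding with ordinary dry friction, a cuboid 51 mm (its x) by 76 mm (its y, the long way) by 25 mm high (its z), lying flat on the bench. Origin at the centre of its underside. It must go into the gauge lengthwise (its y axis along the gauge's x axis, either way round).
- bridge: bridge gauge fixed to the bench: two dark steel rails, a yellow cross bar, a steel end stop. Origin on the bench, midway between the rails, below mid-bar. x = the direction a part is slid in, z up. Rails: 61 mm apart (inner faces y = +-30.5 mm), 16 mm wide, 28.5 mm high, x = -28 to +45 mm. Bar: x = -15 to +15 mm, underside 28.5 mm up (3 mm above the block), top 42.5 mm, bolt heads 47.5 mm.
- bridge_mouth (a point): middle of the gauge's only open end, on the bench, at x = -38 mm in the gauge's frame; here short tabs at the rails' front ends flare to a mouth about 75 mm wide. Axes as the gauge's.
- bridge_stop (a point): middle of the end stop's face (18 mm high), on the bench, at x = +30 mm in the gauge's frame. A block that is home touches it, its centre then at x = -8 mm and its trailing end at x = -46 mm, outside the rails. Axes as the gauge's.
- marker: red and white marker pen, loose bystander, 132 mm long (along its y), 16 mm thick; origin at the centre of its underside; leave alone
- offcut: pale metal offcut, loose bystander, 54 x 66 mm and 78 mm high; origin at the centre of its underside; leave alone
- tool_holder: grey cone-shaped tool holder standing upright, loose bystander, 63 mm across and 104 mm high; origin at the centre of its underside; leave alone
Not all that is in view belongs to the job. What is shaped like the bridge but blue is not meant.

How it is judged:
At the end, for the whole second after the job is handed in: The block lies flat and at rest under the bar, lengthwise between the rails, its leading end within 3.5 mm of the end stop (x of block in the frame of bridge between -0.0115 and -0.004 m and y of block in the frame of bridge between -0.01 and 0.01 m and angle between the y axis of block and the x axis of bridge, either way round below 0.12 rad and angle between block's own z axis and vertical below 0.04 rad and height (world z) of block below 0.003 m and linear speed of block below 0.01 m/s); the robot touches nothing.
It fails at once if the block is lifted off the bench (origin more than 8 mm up) (height (world z) of block above 0.008 m).
It fails at once if the block is tipped by more than 0.12 rad (angle between block's own z axis and vertical above 0.12 rad).
It fails at once if the block is rammed or squeezed with more than 40 N (contact force between the fingers and block above 40 N).
It fails at once if another loose thing (marker, offcut, tool holder) is moved by more than 15 mm (distance of any of marker, offcut, tool_holder from where it was at the start of the episode above 0.015 m).
It also fails if it takes over 54 s, if anything falls off the work surface, if the arm or the gripper's body presses on something with over 40 N, if the wrist force passes 120 N, or if a joint passes its speed limit or range.

ROBOT

A 7-joint arm with a two-finger parallel gripper is mounted at the origin on the work surface; the furniture and walls round the work are solid. World frame = base frame: x ahead of the robot, y to its left, z up, the work surface at z = 0. Lengths are in m, angles in rad, forces in N, time in s.
With the tool pointing down it reaches from about 0.35 to 0.9 m from the base axis. Payload 8.1 kg.
Tool frame: the origin (TCP) lies at the very end of the fingers, on their centre line; the grasp point (between the pads) lies 19 mm behind it; z points along the fingers, y is the line along which they close (so a half turn about z gives the same grasp; the last joint's range is limited). The gripper opens to 92 mm and grips with 3 to 60 N. Pads are 19 mm wide; open, the fingers measure 130 mm over their backs; the gripper's body (75 mm by 190 mm) begins 47 mm behind the grasp point.
Start: joints at [-1.298, 0.434, 0.025, 1.573, -0.012, 1.134, -0.075], TCP at [0.229, 0.581, 0.227] pointing down, gripper open.
Joint ranges: [-2.62, 2.62], [-0.44, 2.09], [-1.27, 1.32], [0.08, 2.57], [-1.32, 4.46], [0.12, 2], [-2.74, 2.74]. Speed limits (rad/s): [2.22, 2.22, 3.01, 3.01, 3.14, 3.14, 3.14].

INTERFACE

Orientations are given as a rotation vector (axis times angle).
In Python, from cell import arm gives the robot as it stands.
- The arm moves only by the tool jog_arm, never from a script. Its argument "rows" is a list of rows, each a list of 3 entries, a list of its own where there are three numbers: the shift along the world's x, y, z in cm, then the turn, a rotation vector about the world's x, y, z in degrees, then the opening, from 0 (shut) to 1 (fully open). A call has 1 to 8 rows; each row is the pose to reach, as a shift and turn from the pose commanded when the call began; what a row does not reach only later rows make up. A row lasts 1/8 s, in which the tool goes at most 62.5 mm and 10.7 degrees, less where a joint would pass 70% of its speed; a pose out of reach is approached as far as the arm can. A call with a gripper value outside its range is refused whole. The fingers move at their own pace and stop on an object; "newtons" is the grip in N (left out, the last holds). Time passes only in rows, so rows that repeat a pose let the fingers close. It gives the time, the measured TCP pose, the force, the opening and the grip force at its end, in the units of the state.
- arm.observe(): the state, without advancing time (a new reading comes with each control period).
- arm.get_image(name): name is "scene" or "top" or "wrist"; returns a dict with "img" (480x640x3 uint8, red, green, blue), "depth" (480x640 float32, m along the optical axis (not along the pixel's ray), 0 where there is no reading), "fx", "fy", "cx", "cy" (pixels), "rvec" (rotation vector, rad) and "tvec" (3), from world to camera coordinates, as OpenCV has them; the wrist camera has in their place "mount" (4x4, takes a point from camera to tool coordinates, whose origin is the TCP and whose axes are the flange's). Camera axes: x right, y down, z forward; pixel columns grow to the right and rows downward; lengths in m; the calibration is good to about 2 mm. A picture is of the moment at which its call begins: read the wrist's pose just before it.
- arm.sign_off(): hands the job in; it is judged then, once.
The state is a dict: "clock": time; "joints": joint angles; "dq": joint speeds; "joint_efforts": joint torques, N m; "position": TCP position; "ee_rot": TCP orientation; "force": force on the tool from outside, world axes, zero at the start; "ft_torque": the same for the moment, N m; "width": opening from 0.0 (shut) to 1.0 (fully open); "gripper_force": force on a finger pad.
Only numpy, scipy, OpenCV 4.12 (cv2) and the standard library are available. Lean on these libraries where they do the work, as an engineer would, in place of code of your own. Each camera call takes 0.05 s, during which the arm holds its last target. There are 200 camera calls.

## Working session

There is one attempt and no reset: what is moved stays moved. The work goes in short steps, Python scripts to look and compute and a tool call to move; the robot and the scene stay as the last step left them, time stands still between calls to the robot, and variables do not carry over. Pictures are saved under pics/ and viewed, at most 10 in all, crops included, and the job is handed in when it is done.

Besides the shell and the picture viewer there is one more tool, called after ">>>" by a JSON object that holds its "method" and its "body". jog_arm: Moves the arm, as the interface text tells. Its arguments: {"type":"object","properties":{"rows":{"type":"array","items":{"type":"array"}},"newtons":{"type":"number"}},"required":["rows"]}

```bash
mkdir -p pics; ls; cat > h.py <<'E'
from cell import arm
import numpy as np, cv2, pickle
def grab(n):
    s=arm.observe(); d=arm.get_image(n); d['state']=s
    pickle.dump(d,open(f'{n}.pkl','wb')); return d
def load(n): return pickle.load(open(f'{n}.pkl','rb'))
def cam(d):  # R,t camera->world
    if 'mount' in d:
        s=d['state'];T=np.eye(4);T[:3,:3]=cv2.Rodrigues(np.array(s['ee_rot'],float))[0];T[:3,3]=s['position']
        T=T@np.array(d['mount']);return T[:3,:3],T[:3,3]
    R=cv2.Rodrigues(np.array(d['rvec'],float))[0].T
    return R,-R@np.array(d['tvec'],float).ravel()
def ray(d,uv,z):
    R,c=cam(d);uv=np.atleast_2d(uv).astype(float)
    v=np.c_[(uv[:,0]-d['cx'])/d['fx'],(uv[:,1]-d['cy'])/d['fy'],np.ones(len(uv))]@R.T
    return c+v*((z-c[2])/v[:,2])[:,None]
def cloud(d):
    R,c=cam(d);Z=d['depth'];v,u=np.mgrid[:Z.shape[0],:Z.shape[1]]
    P=np.stack([(u-d['cx'])/d['fx']*Z,(v-d['cy'])/d['fy']*Z,Z],-1)@R.T+c
    P[Z==0]=np.nan;return P
def save(d,f,box=None,k=1):
    im=d['img'][...,::-1]
    if box: x0,y0,x1,y1=box; im=im[y0:y1,x0:x1]
    cv2.imwrite(f,cv2.resize(im,None,fx=k,fy=k,interpolation=cv2.INTER_CUBIC))
E
python3 - <<'E'
from h import *
for n in('top','scene'):
    d=grab(n);save(d,f'pics/{n}0.png');print(n,cam(d)[1],cam(d)[0][:,2])
print(arm.observe())
E
```

```text
pics
top [0.35834309 0.37109976 0.94483196] [ 0.12181886  0.00557167 -0.99253671]
scene [-0.27486216  0.71333985  0.59587293] [ 0.75407584 -0.35714519 -0.55119593]
{'clock': 0.1, 'joints': array([-1.29761186,  0.43516946,  0.02498461,  1.57401196, -0.01158907,
        1.13403048, -0.07509861]), 'dq': array([ 8.28543872e-05, -6.25233446e-04,  3.02948100e-03, -3.56672356e-03,
       -7.78707455e-04, -4.98240644e-04,  1.26921716e-03]), 'joint_efforts': array([ 2.95067526e-03, -6.69129968e+01,  9.87930112e-01, -3.15145898e+01,
       -6.05727104e-02,  3.72485281e-02,  8.61478816e-05]), 'position': array([0.22926218, 0.58092207, 0.2260113 ]), 'ee_rot': array([-5.86903015e-01, -3.08615255e+00,  2.30713189e-03]), 'force': array([-0.09899624, -0.20808946, -0.00187959]), 'ft_torque': array([-0.00696463, -0.02255952,  0.0369794 ]), 'gripper_force': 0.0, 'width': 0.9991301842933612}
```

View pics/top0.png

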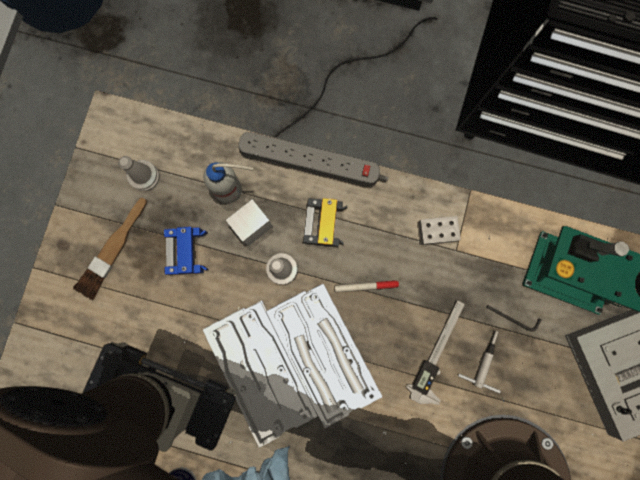

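View pics/scene0.png

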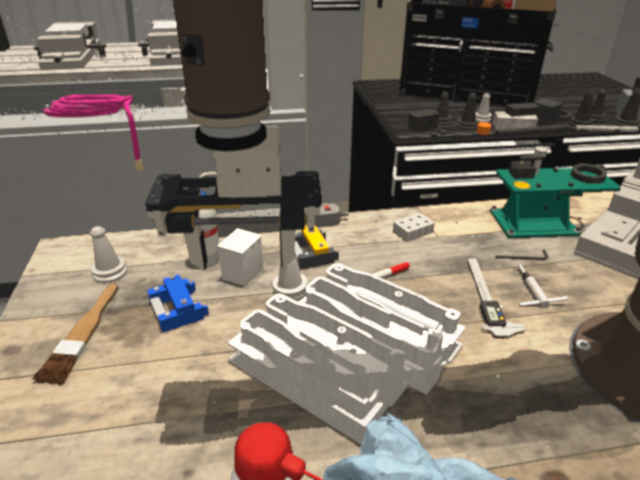

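The top view shows the block at (439,231), the yellow bridge at (323,222) with its mouth to the right (tabs at ~340) and its stop to the left (~310). The marker is at (367,286), the cone at (282,267) and the offcut at (248,222). The scene view agrees: bridge (315,245), block (413,226).

```bash
cat > m.py <<'E'
from h import *
def rect(m):
    c=max(cv2.findContours(m.astype(np.uint8),cv2.RETR_EXTERNAL,cv2.CHAIN_APPROX_NONE)[0],key=cv2.contourArea); return c[:,0,:]
def hull_rect(P):
    r=cv2.minAreaRect((P[:,:2]*1000).astype(np.float32)); b=cv2.boxPoints(r); e=b[1]-b[0],b[2]-b[1]
    L=max(e,key=np.linalg.norm); return r[0],sorted(map(float,r[1])),float(np.degrees(np.arctan2(L[1],L[0])))
E
python3 - <<'E'
from m import *
for n,bx,by in(('top',(410,205,475,255),(295,190,355,255)),('scene',(385,205,440,245),(285,225,350,275))):
    d=load(n);P=cloud(d);hsv=cv2.cvtColor(d['img'],cv2.COLOR_RGB2HSV)
    def box(m,b):
        o=np.zeros_like(m);o[b[1]:b[3],b[0]:b[2]]=m[b[1]:b[3],b[0]:b[2]];return o
    H=P[...,2]
    print(n,'block z pct',np.nanpercentile(H[by[1]:by[3],by[0]:by[2]],[5,50,95]),np.nanpercentile(H[bx[1]:bx[3],bx[0]:bx[2]],[5,50,95,99]))
    mb=box((H>.019)&(H<.032),bx); q=P[mb];print('block depth',mb.sum(),hull_rect(q),np.median(q[:,2]))
    my=box((hsv[...,0]>20)&(hsv[...,0]<35)&(hsv[...,1]>150)&(hsv[...,2]>90),by)
    q=P[my];q=q[~np.isnan(q[:,2])];z=np.median(q[:,2]);print('bar depth z',z,my.sum())
    print('bar',hull_rect(ray(d,rect(my),.0425)))
d=load('top')
print(ray(d,[[340,207],[340,240],[312,203],[308,240],[310,222]],.02))
for nm,uv,z in(('marker',[[335,290],[398,284]],.01),('cone',[[281,265]],.1),('offcut',[[226,224],[245,244],[271,226],[250,202]],.078),('bottle',[[240,195]],.05),('strip',[[240,145],[378,180]],.03)): print(nm,ray(d,uv,z)[:,:2].round(3).tolist())
save(d,'pics/topz.png',(270,160,490,310),3.5)
E
```

```text
top block z pct [-0.0033394   0.00024884  0.04261654] [-0.00354917  0.00019056  0.02613305  0.02751091]
block depth 853 ((499.7637939453125, 122.57059478759766), [51.601253509521484, 77.18146514892578], -83.49193572998047) 0.02471946560176419
bar depth z 0.04153967946152781 622
bar ((512.594482421875, 355.3502197265625), [30.706958770751953, 92.98770141601562], -5.822596073150635)
scene block z pct [-0.00245437  0.01838835  0.29128317] [-0.27998991 -0.00058905  0.02477055  0.02583674]
block depth 489 ((501.3316650390625, 123.23070526123047), [54.607357025146484, 80.36239624023438], -85.47064971923828) 0.02380428698885695
bar depth z 0.04096449831507182 323
bar ((505.4064636230469, 358.5791015625), [31.603759765625, 100.67181396484375], -6.554291248321533)
[[0.54624155 0.3282294  0.02      ]
 [0.4770078  0.32808796 0.02      ]
 [0.55428849 0.38658126 0.02      ]
 [0.47649553 0.39408814 0.02      ]
 [0.51414598 0.39034296 0.02      ]]
marker [[0.375, 0.338], [0.388, 0.208]]
cone [[0.419, 0.442]]
offcut [[0.499, 0.552], [0.46, 0.514], [0.496, 0.465], [0.543, 0.507]]
bottle [[0.563, 0.532]]
strip [[0.675, 0.539], [0.602, 0.25]]
```

View pics/topz.png

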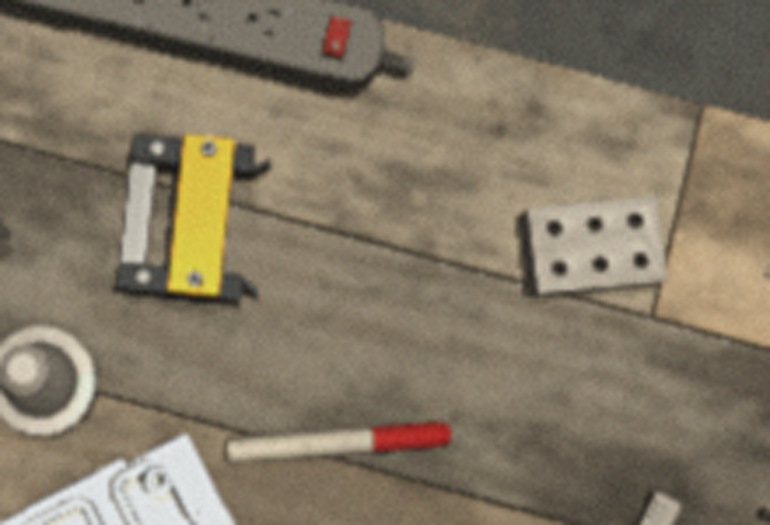

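The crop confirms the geometry: the mouth faces world −y and the block's trailing end is on the right. Next I move above the gap between them for a closer wrist look, turning the fingers across the push direction on the way.

>>> {"method": "jog_arm", "body": {"rows": [[[6,-8,8],[0,0,-10],0.3],[[12,-16,12],[0,0,-20],0.3],[[16,-22,12],[0,0,-30],0.3],[[20,-28,12],[0,0,-40],0.3],[[24,-32,12],[0,0,-50],0.3],[[27,-36,12],[0,0,-62],0.3],[[27,-36,12],[0,0,-62],0.3],[[27,-36,12],[0,0,-62],0.3]]}}

```text
clock: 1.1
position: [0.5009, 0.2181, 0.347]
ee_rot: [2.096, 2.339, -0.0]
force: [0.4, 1.5, 0.2]
width: 0.302
gripper_force: 0.0
```

```bash
python3 - <<'E'
from h import *
d=grab('wrist');save(d,'pics/w0.png');print(d['state']['position'],d['state']['ee_rot'],d['state']['width'],cam(d)[1],cam(d)[0][:,2])
P=cloud(load('top'))
q=P[220:310,520:640].reshape(-1,3);print('green zmax',np.nanpercentile(q[:,2],99), 'ymax',np.nanmax(q[q[:,2]>.03][:,1]))
E
```

```text
[0.50094677 0.2180943  0.34699447] [ 2.09644878e+00  2.33863039e+00 -1.09876968e-04] 0.3017362588915476 [0.49390622 0.2934216  0.50581718] [ 0.03106499 -0.27848954 -0.95993674]
green zmax 0.1684227363010838 ymax -0.04805804534766317
```

View pics/w0.png

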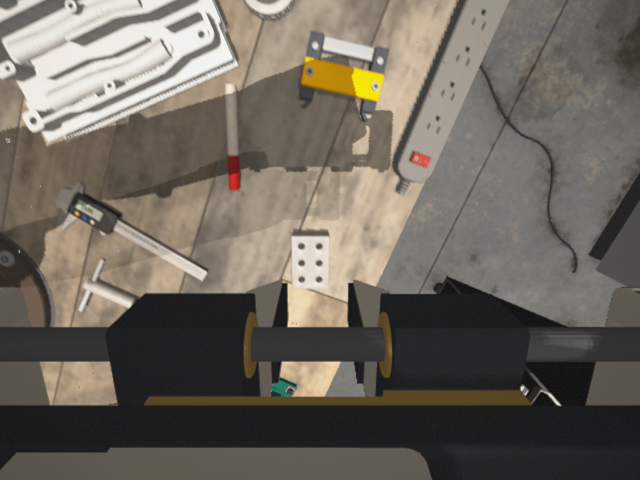

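The wrist view shows the block whole at (310,260), the gauge at (343,75) with its mouth towards the block, and the marker well to the left at (233,135).

```bash
python3 - <<'E'
from m import *
d=load('wrist');P=cloud(d);H=P[...,2];hsv=cv2.cvtColor(d['img'],cv2.COLOR_RGB2HSV)
m=np.zeros(H.shape,bool);m[225:292,285:335]=((H>.017)&(H<.033))[225:292,285:335]
print('block',m.sum(),np.median(H[m]),hull_rect(P[m]),hull_rect(ray(d,rect(m),.025)))
y=np.zeros(H.shape,bool);y[45:115,295:395]=((hsv[...,0]>18)&(hsv[...,0]<35)&(hsv[...,1]>150))[45:115,295:395]
q=P[y];q=q[q[:,2]>.035];print('bar',y.sum(),np.nanmedian(q[:,2]),hull_rect(q),hull_rect(ray(d,rect(y&(H>.035)),.0425)))
# stop face & rails by height bands
for lo,hi in((.013,.022),(.024,.033)):
    k=np.zeros(H.shape,bool);k[30:120,290:400]=((H>lo)&(H<hi))[30:120,290:400]
    print(lo,hull_rect(P[k]),k.sum())
# local frame: points in gauge frame
t=np.radians(84);g=np.array([np.cos(t),np.sin(t)]);n=np.array([-g[1],g[0]]);o=np.array([.5126,.3554])
k=np.zeros(H.shape,bool);k[30:120,290:400]=((H>.024)&(H<.033))[30:120,290:400]
r=P[k][:,:2]-o;a=r@g;b=r@n
for s in(1,-1):
    w=(b*s>0)&(abs(a)<.045)&(abs(a)>.016);print('rail y',s,np.percentile(b[w],[2,50,98]),np.percentile(a[w],[2,98]))
E
```

```text
block 1872 0.026110773763792255 ((502.00775146484375, 122.69021606445312), [50.717769622802734, 76.62799835205078], -84.51914978027344) ((501.82904052734375, 123.30329895019531), [50.94486999511719, 76.72754669189453], -83.79249572753906)
bar 2164 0.043454549269867304 ((516.0161743164062, 354.89312744140625), [29.899499893188477, 92.2431411743164], -5.254132270812988) ((515.8843994140625, 354.72796630859375), [30.435718536376953, 92.16802215576172], -5.634768009185791)
0.013 ((514.3660278320312, 359.3552551269531), [83.57630920410156, 86.77867889404297], -4.600067138671875) 830
0.024 ((516.1551513671875, 358.9749450683594), [83.07453155517578, 93.09387969970703], -5.488990783691406) 1045
rail y 1 [0.02765792 0.03529041 0.04310098] [-0.02750998  0.04378152]
rail y -1 [-0.04892395 -0.04101237 -0.03347878] [-0.0270357   0.04432526]
```

>>> {"method": "jog_arm", "body": {"rows": [[[0.2,-5.5,-4],[0,0,0],0.3],[[0.4,-11,-8],[0,0,0],0.3],[[0.7,-15.7,-12],[0,0,0],0.3],[[0.7,-15.7,-18],[0,0,0],0.3],[[0.7,-15.7,-24],[0,0,0],0.3],[[0.7,-15.7,-29],[0,0,0],0.3],[[0.7,-15.7,-33],[0,0,0],0.3],[[0.7,-15.7,-33.7],[0,0,0],0.3]]}}

```text
clock: 2.15
position: [0.5043, 0.0641, 0.0075]
ee_rot: [-2.091, -2.341, 0.007]
force: [0.2, -1.1, 1.2]
width: 0.301
gripper_force: 0.0
```

>>> {"method": "jog_arm", "body": {"rows": [[[0,0.4,0],[0,0,0],0.3],[[0,0.8,0],[0,0,0],0.3],[[0,1.1,0],[0,0,0],0.3],[[0,1.4,0],[0,0,0],0.3],[[0,1.6,0],[0,0,0],0.3],[[0,1.8,0],[0,0,0],0.3],[[0,2.1,0],[0,0,0],0.3],[[0,2.3,0],[0,0,0],0.3]]}}

```text
clock: 3.15
position: [0.5062, 0.0876, 0.0096]
ee_rot: [-2.092, -2.343, 0.0]
force: [-0.2, -3.7, 2.7]
width: 0.301
gripper_force: 1.9
```

>>> {"method": "jog_arm", "body": {"rows": [[[-0.1,0.4,0],[0,0,-0.7],0.3],[[-0.2,0.8,0],[0,0,-1.4],0.3],[[-0.3,1.1,0],[0,0,-2.1],0.3],[[-0.4,1.5,0],[0,0,-2.9],0.3],[[-0.5,1.9,0],[0,0,-3.6],0.3],[[-0.55,2.2,0],[0,0,-4.3],0.3],[[-0.6,2.6,0],[0,0,-5],0.3],[[-0.65,2.95,0],[0,0,-5.75],0.3]]}}

```text
clock: 4.15
position: [0.4998, 0.1173, 0.0097]
ee_rot: [-2.208, -2.234, 0.0]
force: [0.3, -2.0, -0.1]
width: 0.301
gripper_force: 1.2
```

>>> {"method": "jog_arm", "body": {"rows": [[[-0.05,0.4,0],[0,0,-0.7],0.3],[[-0.1,0.8,0],[0,0,-1.4],0.3],[[-0.15,1.1,0],[0,0,-2.1],0.3],[[-0.2,1.5,0],[0,0,-2.9],0.3],[[-0.25,1.9,0],[0,0,-3.6],0.3],[[-0.3,2.2,0],[0,0,-4.3],0.3],[[-0.35,2.6,0],[0,0,-5],0.3],[[-0.35,3.0,0],[0,0,-5.75],0.3]]}}

```text
clock: 5.15
position: [0.4963, 0.1471, 0.0097]
ee_rot: [-2.318, -2.121, 0.0]
force: [-0.2, -1.4, -1.0]
width: 0.3
gripper_force: 1.0
```

```bash
cat > chk.py <<'E'
from m import *
import sys
o=np.array([.516,.3547]);t=np.radians(84.5);g=np.array([np.cos(t),np.sin(t)]);n=np.array([-g[1],g[0]])
d=grab('wrist');P=cloud(d);H=P[...,2];hsv=cv2.cvtColor(d['img'],cv2.COLOR_RGB2HSV)
y=(hsv[...,0]>18)&(hsv[...,0]<35)&(hsv[...,1]>150)&(H>.035)&(H<.05)&(np.hypot(P[...,0]-o[0],P[...,1]-o[1])<.07)
if y.sum()>100: print('bar',hull_rect(P[y]),hull_rect(ray(d,rect(y),.0425)))
s=d['state'];tc=np.array(s['position']);r=P[...,:2]-tc[:2];a=r@g;b=r@n
m=(a>.012)&(a<.1)&(abs(b)<.06)&(H>.018)&(H<.0275)&(hsv[...,1]<60)
m=cv2.morphologyEx(m.astype(np.uint8),cv2.MORPH_OPEN,np.ones((3,3)))>0
c=rect(m);k=np.zeros(H.shape,np.uint8);cv2.drawContours(k,[c],-1,1,-1)
R=hull_rect(ray(d,c,.025));print('block',k.sum(),R)
e=np.array(R[0])/1000-o;print('gauge frame x,y mm',e@g*1000,e@n*1000,'yaw err',R[2]%180-84.5)
print('tcp gauge',(tc[:2]-o)@g*1000,(tc[:2]-o)@n*1000,tc[2],s['force'])
save(d,f'pics/{sys.argv[1]}.png')
E
python3 chk.py w1
```

```text
block 25241 ((500.11102294921875, 196.31045532226562), [51.03180694580078, 75.79395294189453], 84.88988494873047)
gauge frame x,y mm -159.18324159553393 0.6348622513179452 yaw err 0.38988494873046875
tcp gauge -208.49503256453744 -0.3014401759151748 0.009746776379211737 [-0.22571239 -1.43151034 -1.04354241]
```

View pics/w1.png

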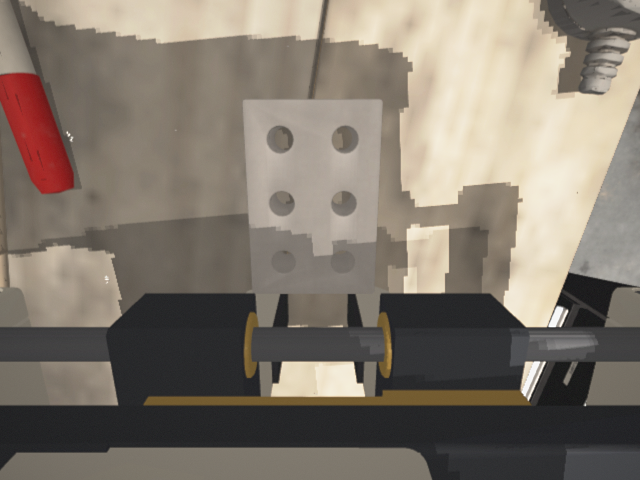

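The wrist view shows the block square on the fingertips (245–382, 100–293). It is lined up with the gauge to within 1 mm and 0.5°, so I push straight on.

>>> {"method": "jog_arm", "body": {"rows": [[[0.05,0.5,0],[0,0,0],0.3],[[0.1,1.0,0],[0,0,0],0.3],[[0.15,1.5,0],[0,0,0],0.3],[[0.2,2.0,0],[0,0,0],0.3],[[0.25,2.5,0],[0,0,0],0.3],[[0.3,3.0,0],[0,0,0],0.3],[[0.34,3.5,0],[0,0,0],0.3],[[0.38,4.0,0],[0,0,0],0.3]]}}

```text
clock: 6.2
position: [0.5003, 0.1871, 0.0097]
ee_rot: [2.317, 2.122, -0.0]
force: [-0.3, -2.4, -0.0]
width: 0.302
gripper_force: 1.4
```

>>> {"method": "jog_arm", "body": {"rows": [[[0.05,0.5,0],[0,0,0],0.3],[[0.1,1.0,0],[0,0,0],0.3],[[0.15,1.5,0],[0,0,0],0.3],[[0.2,2.0,0],[0,0,0],0.3],[[0.25,2.5,0],[0,0,0],0.3],[[0.3,3.0,0],[0,0,0],0.3],[[0.34,3.5,0],[0,0,0],0.3],[[0.34,3.5,0],[0,0,0],0.3]]}}

```text
clock: 7.2
position: [0.5037, 0.223, 0.0097]
ee_rot: [-2.316, -2.123, -0.001]
force: [-0.2, -0.4, -0.0]
width: 0.298
gripper_force: 0.0
```

```bash
python3 chk.py w2
```

```text
block 25243 ((507.4267272949219, 272.14727783203125), [51.01383590698242, 75.8069839477539], 84.96800994873047)
gauge frame x,y mm -82.99437758483735 0.6214752794179164 yaw err 0.46800994873046875
tcp gauge -132.29831191333804 -0.3758051670444285 0.00973473462502714 [-0.22939328 -0.39072369 -0.04105002]
```

View pics/w2.png

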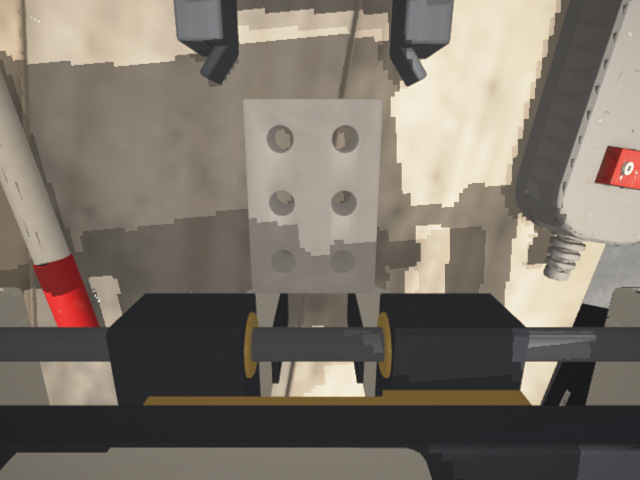

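The block (245–382) is centred between the rails' inner faces (237 and 393) and just short of the tabs (~y=80). Continuing straight in.

>>> {"method": "jog_arm", "body": {"rows": [[[0.04,0.4,0],[0,0,0],0.3],[[0.08,0.8,0],[0,0,0],0.3],[[0.12,1.2,0],[0,0,0],0.3],[[0.16,1.6,0],[0,0,0],0.3],[[0.2,2.0,0],[0,0,0],0.3],[[0.24,2.4,0],[0,0,0],0.3],[[0.28,2.8,0],[0,0,0],0.3],[[0.3,3.2,0],[0,0,0],0.3]]}}

```text
clock: 8.25
position: [0.5067, 0.2542, 0.0098]
ee_rot: [2.317, 2.122, 0.0]
force: [-0.3, -4.1, 2.2]
width: 0.302
gripper_force: 1.8
```

>>> {"method": "jog_arm", "body": {"rows": [[[0.04,0.4,0],[0,0,0],0.3],[[0.08,0.8,0],[0,0,0],0.3],[[0.12,1.2,0],[0,0,0],0.3],[[0.16,1.6,0],[0,0,0],0.3],[[0.2,2.0,0],[0,0,0],0.3],[[0.24,2.4,0],[0,0,0],0.3],[[0.28,2.8,0],[0,0,0],0.3],[[0.32,3.2,0],[0,0,0],0.3]]}}

```text
clock: 9.25
position: [0.5099, 0.2861, 0.0098]
ee_rot: [2.317, 2.122, 0.0]
force: [-0.6, -4.1, 3.4]
width: 0.297
gripper_force: 2.1
```

>>> {"method": "jog_arm", "body": {"rows": [[[0.02,0.15,0],[0,0,0],0.3],[[0.03,0.3,0],[0,0,0],0.3],[[0.04,0.45,0],[0,0,0],0.3],[[0.05,0.55,0],[0,0,0],0.3],[[0.06,0.65,0],[0,0,0],0.3]]}}

```text
clock: 9.88
position: [0.5104, 0.2924, 0.0097]
ee_rot: [2.317, 2.122, -0.0]
force: [0.1, -3.3, 1.6]
width: 0.299
gripper_force: 1.9
```

```bash
python3 chk.py w3
```

```text
bar ((515.2500610351562, 355.28033447265625), [29.976398468017578, 92.90464782714844], -5.621455192565918) ((515.4185791015625, 355.4156494140625), [29.604482650756836, 92.12519073486328], -5.6257219314575195)
block 9553 ((512.2665405273438, 320.2339172363281), [32.92411422729492, 51.004486083984375], -5.062405109405518)
gauge frame x,y mm -34.66524398822806 0.41284372693149685 yaw err 90.43759489059448
tcp gauge -62.551618488136924 -0.3963776290160963 0.009725407892437154 [ 0.08849859 -3.32811464  1.56911298]
```

View pics/w3.png

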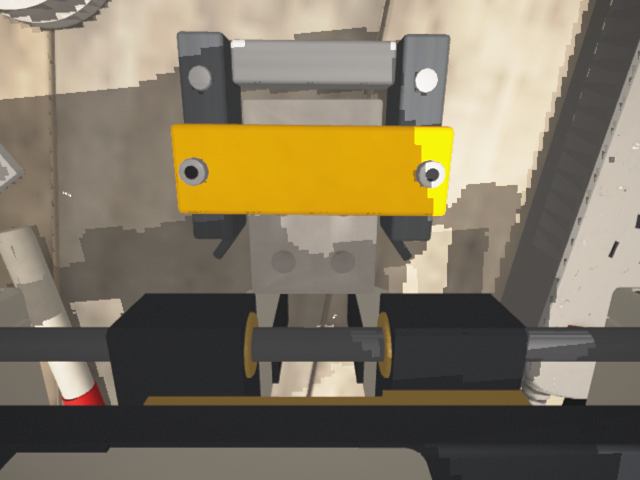

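The leading edge is at row 100 and the stop face at about row 87, so the gap is roughly 5–6 mm. I creep in while watching the force.

>>> {"method": "jog_arm", "body": {"rows": [[[0.01,0.1,0],[0,0,0],0.3],[[0.02,0.2,0],[0,0,0],0.3],[[0.03,0.3,0],[0,0,0],0.3],[[0.04,0.35,0],[0,0,0],0.3],[[0.04,0.4,0],[0,0,0],0.3]]}}

```text
clock: 10.55
position: [0.5108, 0.2964, 0.0097]
ee_rot: [2.317, 2.122, -0.0]
force: [-0.1, -3.5, 0.7]
width: 0.299
gripper_force: 1.8
```

>>> {"method": "jog_arm", "body": {"rows": [[[0,0.05,0],[0,0,0],0.3],[[0.01,0.1,0],[0,0,0],0.3]]}}

```text
clock: 10.8
position: [0.5109, 0.2975, 0.0097]
ee_rot: [-2.317, -2.122, 0.0]
force: [0.0, -3.3, 1.8]
width: 0.298
gripper_force: 1.8
```

```bash
python3 chk.py w4
```

```text
bar ((515.3294677734375, 355.3271484375), [30.009672164916992, 93.03426361083984], -5.652123928070068) ((515.408935546875, 355.5777282714844), [29.763368606567383, 92.11245727539062], -5.626275539398193)
block 10739 ((516.9790649414062, 383.3399658203125), [26.369972229003906, 59.936561584472656], -6.037606239318848)
gauge frame x,y mm 28.601952314980224 1.7704615555710246 yaw err 89.46239376068115
tcp gauge -57.47400637043004 -0.3851152179769937 0.009722109385449818 [ 0.02314736 -3.33752878  1.79553632]
```

View pics/w4.png

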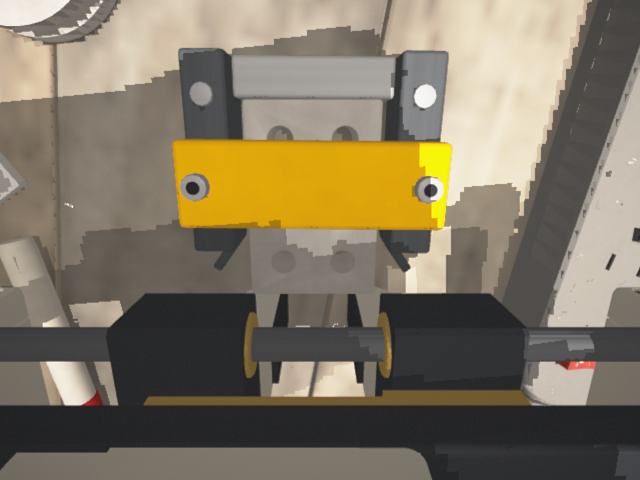

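The stop's face (row ~98) now meets the leading edge in the image, but the force has not risen yet. I push on half a millimetre at a time.

>>> {"method": "jog_arm", "body": {"rows": [[[0,0.05,0],[0,0,0],0.3],[[0,0.05,0],[0,0,0],0.3]]}}

```text
clock: 11.1
position: [0.5109, 0.298, 0.0097]
ee_rot: [-2.317, -2.122, -0.0]
force: [-0.4, -3.1, 1.9]
width: 0.302
gripper_force: 1.6
```

>>> {"method": "jog_arm", "body": {"rows": [[[0.01,0.05,0],[0,0,0],0.3],[[0.01,0.05,0],[0,0,0],0.3]]}}

```text
clock: 11.35
position: [0.5109, 0.298, 0.0097]
ee_rot: [2.317, 2.121, -0.001]
force: [-0.9, -4.6, 3.0]
width: 0.301
gripper_force: 2.5
```

>>> {"method": "jog_arm", "body": {"rows": [[[0,0.05,0],[0,0,0],0.3],[[0,0.05,0],[0,0,0],0.3]]}}

```text
clock: 11.6
position: [0.5109, 0.298, 0.0097]
ee_rot: [2.317, 2.121, -0.002]
force: [-1.6, -5.9, 4.1]
width: 0.3
gripper_force: 3.2
```

The tool has stopped moving while the force climbs, so the block is against the stop. Now I back straight off along −g, then lift.

>>> {"method": "jog_arm", "body": {"rows": [[[-0.05,-0.5,0],[0,0,0],0.3],[[-0.2,-2,0],[0,0,0],0.3],[[-0.4,-4,0],[0,0,0],0.3],[[-0.5,-5,0],[0,0,0],0.3],[[-0.5,-5,4],[0,0,0],0.3],[[-0.5,-5,9],[0,0,0],0.3],[[-0.5,-5,14],[0,0,0],0.3],[[-0.5,-5,17],[0,0,0],0.3]]}}

```text
clock: 12.6
position: [0.5067, 0.2485, 0.1823]
ee_rot: [2.318, 2.121, 0.004]
force: [0.1, 0.7, -0.4]
width: 0.297
gripper_force: 0.0
```

```bash
python3 - <<'E'
from m import *
d=grab('wrist');P=cloud(d);H=P[...,2];hsv=cv2.cvtColor(d['img'],cv2.COLOR_RGB2HSV)
y=(hsv[...,0]>18)&(hsv[...,0]<35)&(hsv[...,1]>150)&(H>.035)&(H<.05)
R=hull_rect(ray(d,rect(y),.0425));o=np.array(R[0])/1000;t=np.radians(R[2]%180-90) if R[2]%180>135 else np.radians(R[2]%180+90)
if np.sin(t)<0:t+=np.pi
g=np.array([np.cos(t),np.sin(t)]);n=np.array([-g[1],g[0]]);r=P[...,:2]-o;a=r@g;b=r@n
m=(a<-.017)&(a>-.06)&(abs(b)<.029)&(H>.018)&(H<.032)
m=cv2.morphologyEx(m.astype(np.uint8),cv2.MORPH_OPEN,np.ones((3,3)))>0
q=ray(d,rect(m),.025)[:,:2]-o
print('bar',R,'trailing edge x',np.percentile(q@g,[1,5]),'y',np.percentile(q@n,[1,50,99]),d['state']['position'],d['state']['force'])
save(d,'pics/w5.png')
E
```

```text
bar ((515.3582763671875, 355.10595703125), [29.933279037475586, 92.41023254394531], -5.103365898132324) trailing edge x [-0.04605758 -0.04605622] y [-0.02531687  0.00180964  0.02527939] [0.50673744 0.24847847 0.18228288] [ 0.06591615  0.66989328 -0.39077656]
```

View pics/w5.png

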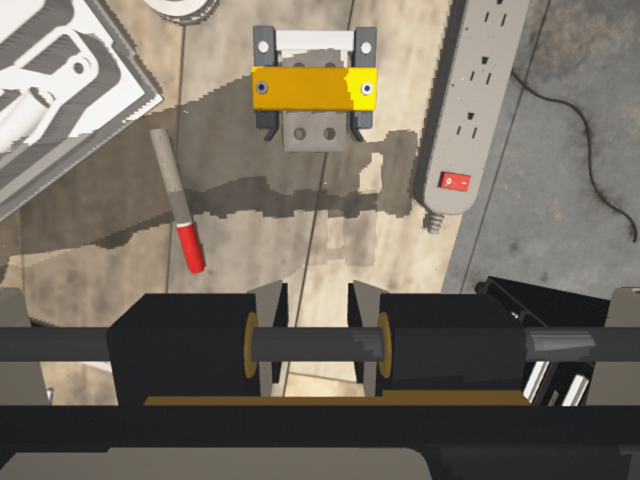

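The block sits under the bar (285–345, trailing edge at row 151) with its trailing end at x = −46.1 mm, which matches home, and it is centred. The hand is clear.

```bash
python3 -c "
from cell import arm
print(arm.sign_off())"
```

```text
the job is handed in; nothing more can be done
None
```

The block is home against the gauge's end stop: its trailing end measures −46.1 mm in the gauge frame (−46 expected), centred between the rails. The hand is clear, the bystanders weren't touched, and the job is handed in at about 12.7 s.

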